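Put the meteorite canisters away in the dry cabinet

TASK

Put the two sample canisters waiting on the foil-wrapped board away in the open drawer of the clear dry cabinet, so that both rows are complete and neat: the tall one upright on the empty pad of the back row, the short one on the empty pad of the front row, each squarely on its pad and set down, not dropped. Then slide the drawer fully home without slamming it, so that every canister stays standing on its own pad, and leave the other things on the bench alone.

Things in the scene. Friction and masses are not known exactly. Their poses are not given: they have to be found in the camera images.
- tall_a: a tall plain stainless-steel sample canister with its lid clamped on: an upright cylinder 56 mm in diameter and 100 mm high (about 0.25 to 0.5 kg), origin at the centre of its underside, z up along its axis. The three tall ones are alike; two stand in the drawer's back row and one, which may be any of the three, stands on the foil-wrapped board on the bench
- tall_b: a tall plain stainless-steel sample canister with its lid clamped on: an upright cylinder 56 mm in diameter and 100 mm high (about 0.25 to 0.5 kg), origin at the centre of its underside, z up along its axis. The three tall ones are alike; two stand in the drawer's back row and one, which may be any of the three, stands on the foil-wrapped board on the bench
- tall_c: a tall plain stainless-steel sample canister with its lid clamped on: an upright cylinder 56 mm in diameter and 100 mm high (about 0.25 to 0.5 kg), origin at the centre of its underside, z up along its axis. The three tall ones are alike; two stand in the drawer's back row and one, which may be any of the three, stands on the foil-wrapped board on the bench
- short_a: a short plain stainless-steel sample canister with its lid clamped on: an upright cylinder 56 mm in diameter and 60 mm high (about 0.25 to 0.5 kg), origin at the centre of its underside, z up along its axis. The three short ones are alike; two stand in the drawer's front row and one, which may be any of the three, stands on the foil-wrapped board on the bench
- short_b: a short plain stainless-steel sample canister with its lid clamped on: an upright cylinder 56 mm in diameter and 60 mm high (about 0.25 to 0.5 kg), origin at the centre of its underside, z up along its axis. The three short ones are alike; two stand in the drawer's front row and one, which may be any of the three, stands on the foil-wrapped board on the bench
- short_c: a short plain stainless-steel sample canister with its lid clamped on: an upright cylinder 56 mm in diameter and 60 mm high (about 0.25 to 0.5 kg), origin at the centre of its underside, z up along its axis. The three short ones are alike; two stand in the drawer's front row and one, which may be any of the three, stands on the foil-wrapped board on the bench
- pad_back_0 (a point): centre of the left place (left is +y) of the drawer's back row (farther from the robot): a dark round pad of 56 mm, level with the drawer floor, 18 mm above the bench. It moves with the drawer; its x axis points the way the drawer slides in, y along the row, z up. Places in a row are 76 mm apart, the rows 100 mm apart
- pad_back_1 (a point): centre of the middle place (left is +y) of the drawer's back row (farther from the robot): a dark round pad of 56 mm, level with the drawer floor, 18 mm above the bench. It moves with the drawer; its x axis points the way the drawer slides in, y along the row, z up. Places in a row are 76 mm apart, the rows 100 mm apart
- pad_back_2 (a point): centre of the right place (left is +y) of the drawer's back row (farther from the robot): a dark round pad of 56 mm, level with the drawer floor, 18 mm above the bench. It moves with the drawer; its x axis points the way the drawer slides in, y along the row, z up. Places in a row are 76 mm apart, the rows 100 mm apart
- pad_front_0 (a point): centre of the left place (left is +y) of the drawer's front row (nearer to the robot): a dark round pad of 56 mm, level with the drawer floor, 18 mm above the bench. It moves with the drawer; its x axis points the way the drawer slides in, y along the row, z up. Places in a row are 76 mm apart, the rows 100 mm apart
- pad_front_1 (a point): centre of the middle place (left is +y) of the drawer's front row (nearer to the robot): a dark round pad of 56 mm, level with the drawer floor, 18 mm above the bench. It moves with the drawer; its x axis points the way the drawer slides in, y along the row, z up. Places in a row are 76 mm apart, the rows 100 mm apart
- pad_front_2 (a point): centre of the right place (left is +y) of the drawer's front row (nearer to the robot): a dark round pad of 56 mm, level with the drawer floor, 18 mm above the bench. It moves with the drawer; its x axis points the way the drawer slides in, y along the row, z up. Places in a row are 76 mm apart, the rows 100 mm apart
- drawer (a joint): travel in m of the drawer: 0 = pulled fully out (as it starts), 0.240 = fully home, its front panel against the cabinet's face. It slides level on runners, needs about 2 N plus 15 N per m/s to push, and stays where it is left. Inside it is 252 mm wide, with a 20 mm rim at sides and back
- cabinet: fixed clear acrylic dry cabinet, 290 wide, 275 deep, 150 mm high, roof underside 144 mm up; origin on the bench under the middle of its open front face, x = the way the drawer slides in. The pulled-out drawer's back row is 70 mm before this face; its clear front panel (8 mm thick, top edge 146 mm up) has its inner face 70 mm before the front row's centres
- handle (a point): middle of the black bow handle's round bar, 120 mm long and 12 mm thick, lying along the drawer's y axis 118 mm above the bench and 35 mm out from the front panel, on the robot's side; it moves with the drawer, same axes as the pads
- slab: bystander: sawn dark-grey meteorite slab about 110 x 95 x 32 mm lying on the other foil-wrapped board, origin at the centre of its underside
- scale: bystander: black-and-white photo scale bar 25 x 120 x 5 mm lying beside the slab on the same board, origin at the centre of its underside
- drill: bystander: steel micro-drill handpiece lying in its black rest, 140 x 50 x 46 mm, on the bench, origin at the centre of the underside
- blower: bystander: black rubber dust blower, 62 mm in diameter and 115 mm high, standing on the bench, origin at the centre of its underside
- board: fixed foil-wrapped board 260 x 150 x 18 mm on the bench, on which the one tall and the one short canister wait; it may be left or right of the drawer; origin at the centre of its underside

How it is judged:
By the outcome, as a careful person would: the job done as asked, in the order asked, and still so for the second after the job is handed in, with the robot touching nothing.
It also fails if it takes over 70 s, if anything falls off the work surface, if the arm or the gripper's body presses on something with over 40 N, if the wrist force passes 120 N, or if a joint passes its speed limit or range.

ROBOT

A 7-joint arm with a two-finger parallel gripper is mounted at the origin on the work surface. World frame = base frame: x ahead of the robot, y to its left, z up, the work surface at z = 0. Lengths are in m, angles in rad, forces in N, time in s.
With the tool pointing down it reaches from about 0.425 to 0.825 m from the base axis. Payload 3.6 kg.
Tool frame: the origin (TCP) lies at the centre of the arm's flange, where the gripper is bolted on; the fingertips stand 173 mm ahead of it and the grasp point (between the pads) lies 155 mm ahead of it; z points along the fingers, y is the line along which they close (so a half turn about z gives the same grasp; the last joint's range is limited). The gripper opens to 85 mm and grips with 20 to 120 N. Pads are 22 mm wide; open, the fingers measure 114 mm over their backs; the gripper's body (76 mm by 85 mm) begins 54 mm behind the grasp point. The pads swing forward as they close: fully open they stand 13 mm farther back than shut.
Start: joints at [-1.298, 0.615, -0.013, 1.423, 0.008, 1.103, -0.04], TCP at [0.192, 0.621, 0.405] pointing down, gripper open.
Joint ranges: [-3.12, 3.12], [-0.3, 2.06], [-1.34, 1.32], [0.26, 2.42], [-1.36, 4.5], [0.01, 1.98], [-2.84, 2.84]. Speed limits (rad/s): [2.79, 2.79, 3.14, 3.14, 3.14, 3.14, 3.14].

INTERFACE

Orientations are given as a unit quaternion [x, y, z, w].
In Python, from cell import bot, imaging, spotter gives the robot as it stands.
- The arm moves only by the shell command python3 -m inch 'ROWS' [FORCE]. ROWS is JSON, a list of rows, each a list of 3 entries, a list of its own where there are three numbers: the shift along the tool's x, y, z in mm, then the turn about the tool's z in degrees, then the opening, from 0 (shut) to 1 (fully open). In form: [[[dx, dy, dz], twist, grip], ...]. A call has 1 to 5 rows; each row is the pose to reach, as a shift and turn from the pose commanded when the call began, along the tool's axes at that moment; what a row does not reach only later rows make up. A row lasts 1/12 s, in which the tool goes at most 41.7 mm and 7.16 degrees, less where a joint would pass 70% of its speed; a pose out of reach is approached as far as the arm can. A call with a gripper value outside its range is refused whole. The fingers move at their own pace and stop on an object; FORCE is the grip in N (left out, the last holds). Time passes only in rows, so rows that repeat a pose let the fingers close. It gives the time, the measured TCP pose, the force, the opening and the grip force at its end, in the units of the state.
- bot.sense(): the state, without advancing time (a new reading comes with each control period).
- imaging.snapshot(name): name is "scene" or "top" or "wrist"; returns the picture (480x640x3 uint8, red, green, blue); there is no depth.
- imaging.calibration(name): a dict with "fx", "fy", "cx", "cy" (pixels), "k1" (the pictures are not rectified: a ray, as slopes to the right and down, at radius r is drawn at 1 + k1 r^2 times it, then the intrinsics apply), "world_to_cam" (4x4, takes a point from world to camera coordinates). Camera axes: x right, y down, z forward; pixel columns grow to the right and rows downward; lengths in m; the calibration is good to about 2 mm. A picture is of the moment at which its call begins: read the wrist's pose just before it. calibration takes no time and is no camera call; for the wrist camera it gives the pose at the moment of the call.
- bot.finish_job(): hands the job in; it is judged then, once.
Trained networks look in the newest picture that a camera, given by its name, has taken for a name from the list of things; names that differ only in an ending like _2 or _b are one class to them, and where a whole thing is asked for, a point or a joint stands for the part that bears it (a point fixed in the world has none). Each returns a list of dicts, best first, with "score" (0 to 1); they miss things now and then, are a little off and sometimes report something else, mostly with a low value. They report only what shows in the picture. A call takes as long as a camera call.
- spotter.boxes_of(name, camera): "centre" ([row, column] in pixels, amid what is visible of it).
- spotter.masks_of(name, camera): "mask" (480x640 bool, what is visible of it) and "centre" ([row, column] in pixels, amid what is visible of it).
- spotter.spot_point(name, camera): "centre" ([row, column] in pixels: a listed point, or the origin of a listed thing).
The state is a dict: "time": time; "qpos": joint angles; "qd": joint speeds; "joint_efforts": joint torques, N m; "eef_pos": TCP position; "orientation": TCP orientation; "force": force on the tool from outside, world axes, zero at the start; "moment": the same for the moment, N m; "grip_width": opening from 0.0 (shut) to 1.0 (fully open); "grasp_force": force on a finger pad.
Only numpy, scipy, OpenCV 4.12 (cv2) and the standard library are available. Lean on these libraries where they do the work, as an engineer would, in place of code of your own. Each camera call takes 0.05 s, during which the arm holds its last target. There are 200 camera calls.

## Working session

There is one attempt and no reset: what is moved stays moved. The work goes in short steps, Python scripts to look and compute and a shell command to move; the robot and the scene stay as the last step left them, time stands still between calls to the robot, and variables do not carry over. Pictures are saved under pics/ and viewed, at most 10 in all, crops included, and the job is handed in when it is done.

```bash
ls; mkdir -p pics; cat > h.py <<'E'
import numpy as np, cv2
from cell import bot, imaging, spotter
def ray(cam,rc,cal=None):
    c=cal or imaging.calibration(cam)
    d=np.array([(rc[1]-c['cx'])/c['fx'],(rc[0]-c['cy'])/c['fy']]); u=d.copy()
    for _ in range(30): u=d/(1+c['k1']*(u@u))
    T=np.array(c['world_to_cam']); R=T[:3,:3]
    return -R.T@T[:3,3], R.T@np.array([u[0],u[1],1.])
def at(cam,rc,z,cal=None):
    o,d=ray(cam,rc,cal); return o+d*(z-o[2])/d[2]
def proj(cam,p):
    c=imaging.calibration(cam);T=np.array(c['world_to_cam']);q=T[:3,:3]@p+T[:3,3]
    u=q[:2]/q[2];u=u*(1+c['k1']*(u@u));return np.array([u[1]*c['fy']+c['cy'],u[0]*c['fx']+c['cx']])
E
python3 - <<'E'
from h import *
s=bot.sense();print(s)
a=imaging.snapshot('scene');b=imaging.snapshot('top')
cv2.imwrite('pics/s.png',a[...,::-1]);cv2.imwrite('pics/t.png',b[...,::-1])
for n,z in [('tall_a',0),('short_a',0),('pad_back_0',.018),('pad_back_1',.018),('pad_back_2',.018),('pad_front_0',.018),('pad_front_1',.018),('pad_front_2',.018),('cabinet',0),('handle',.118),('board',0),('blower',0),('drill',0),('slab',.018)]:
  for cam in('scene','top'):
    for r in spotter.spot_point(n,cam):
        if r['score']>.3:
            zz=.018 if n in('tall_a','short_a') else z
            print(n,cam,np.round(r['score'],2),np.round(r['centre']),np.round(at(cam,r['centre'],zz),3))
E
```

```text
pics
{'time': 0.0, 'qpos': array([-1.29752396,  0.61594625, -0.01261494,  1.424918  ,  0.00810738,
        1.10338504, -0.04038602]), 'qd': array([ 0.00061773,  0.00089335,  0.00134149, -0.00021852,  0.00012664,
       -0.00128893,  0.00049071]), 'joint_efforts': array([-2.18153777e-04, -4.69221890e+01,  2.59555997e-01, -1.71031755e+01,
        1.00823372e-02,  9.91562207e-03,  2.44787721e-06]), 'eef_pos': array([0.1918394 , 0.6207132 , 0.40351369]), 'orientation': array([ 1.49284527e-01,  9.88793422e-01, -1.29175040e-03, -1.71995169e-04]), 'force': array([-0.29030891, -0.0008806 , -0.6335391 ]), 'moment': array([-0.01318209, -0.01678655, -0.02837505]), 'grasp_force': 0.0, 'grip_width': 0.9995502420176433}
tall_a scene 0.74 [348. 193.] [ 0.734 -0.33   0.018]
tall_a scene 0.55 [251. 166.] [ 0.422 -0.357  0.018]
tall_a scene 0.46 [258. 331.] [0.575 0.03  0.018]
tall_a top 0.95 [195. 296.] [0.672 0.038 0.018]
tall_a top 0.94 [308. 466.] [ 0.404 -0.361  0.018]
tall_a top 0.9 [199. 265.] [0.661 0.112 0.018]
short_a scene 0.63 [250. 363.] [0.574 0.115 0.018]
short_a scene 0.62 [278. 168.] 
[... 1837 characters left out ...]
32 0.018]
cabinet top 0.97 [171. 295.] [0.733 0.044 0.   ]
handle scene 0.7 [199. 319.] [0.462 0.034 0.118]
handle top 0.9 [287. 293.] [0.455 0.039 0.118]
board scene 0.77 [266. 176.] [ 0.464 -0.34   0.   ]
board scene 0.54 [253. 334.] [0.543 0.051 0.   ]
board top 0.92 [276. 459.] [ 0.479 -0.351  0.   ]
blower scene 0.71 [346. 191.] [ 0.715 -0.335  0.   ]
blower scene 0.6 [250. 164.] [ 0.396 -0.365  0.   ]
blower top 0.66 [178. 449.] [ 0.715 -0.332  0.   ]
drill scene 0.89 [273. 471.] [ 0.714  0.345 -0.   ]
drill top 0.75 [181. 171.] [0.709 0.344 0.   ]
drill top 0.4 [239. 295.] [0.568 0.042 0.   ]
slab scene 0.66 [219. 433.] [0.52  0.343 0.018]
slab top 0.78 [262. 170.] [0.512 0.336 0.018]
```

View pics/s.png

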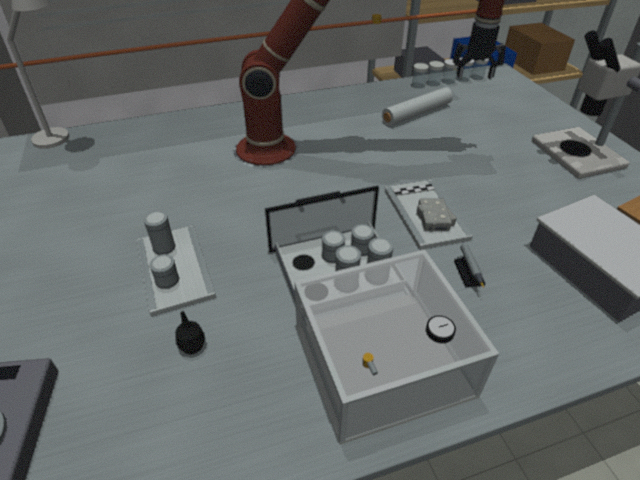

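View pics/t.png

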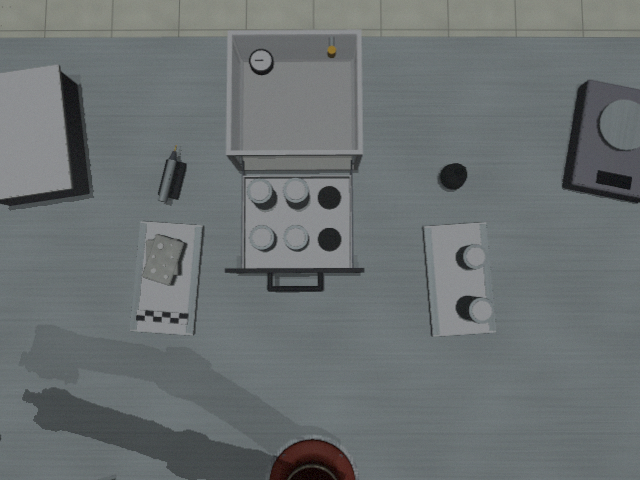

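The scene view shows the board right of the robot's drawer. The tall canister is near (248,166) in scene and (308,478) in top, and the short one is at (270,163) in scene and (257,472) in top. In the top view the empty pads are the right ones, at (197,329) back and (239,329) front. I'll turn the tool so it closes along world x, then swing over to the board.

```bash
python3 -m inch '[[[0,0,0],7,1],[[0,0,0],14,1],[[0,0,0],21,1],[[0,0,0],28,1],[[0,0,0],35,1]]'
python3 -m inch '[[[0,0,0],7,1],[[0,0,0],14,1],[[0,0,0],21,1],[[0,0,0],28,1],[[0,0,0],35,1]]'
python3 -m inch '[[[0,0,0],2.8,1],[[0,0,0],2.8,1]]'
python3 -m inch '[[[-26,32,0],0,1],[[-52,64,0],0,1],[[-78,96,0],0,1],[[-104,128,0],0,1],[[-130,160,0],0,1]]'
python3 -m inch '[[[-26,32,0],0,1],[[-52,64,0],0,1],[[-78,96,0],0,1],[[-104,128,0],0,1],[[-130,160,0],0,1]]'
```

```text
time: 1.92
eef_pos: [0.1919, 0.621, 0.4047]
orientation: [0.442, 0.897, -0.0, -0.0]
force: [0.4, 0.4, 0.5]
grip_width: 1.0
grasp_force: 0.0
time: 2.33
eef_pos: [0.1918, 0.621, 0.4047]
orientation: [0.692, 0.722, -0.0, -0.0]
force: [-0.8, -0.0, 0.3]
grip_width: 0.995
grasp_force: 0.0
time: 2.5
eef_pos: [0.1915, 0.6211, 0.4046]
orientation: [0.707, 0.707, -0.0, 0.0]
force: [-0.2, -0.2, 0.2]
grip_width: 0.997
grasp_force: 0.0
time: 2.92
eef_pos: [0.3532, 0.4897, 0.405]
orientation: [0.706, 0.708, 0.0, -0.0]
force: [0.2, 0.3, -0.1]
grip_width: 1.0
grasp_force: 0.0
time: 3.33
eef_pos: [0.5134, 0.3597, 0.405]
orientation: [0.706, 0.708, 0.0, -0.0]
force: [0.3, -0.1, -0.4]
grip_width: 1.001
grasp_force: 0.0
```

```bash
python3 -m inch '[[[-40,20,0],0,1],[[-80,40,0],0,1],[[-120,60,0],0,1],[[-150,80,0],0,1],[[-180,100,0],0,1]]'
python3 -m inch '[[[-40,0,0],0,1],[[-80,0,0],0,1],[[-120,0,0],0,1],[[-160,-10,0],0,1],[[-200,-20,0],0,1]]'
python3 -m inch '[[[0,0,0],0,1],[[0,0,0],0,1]]'
python3 - <<'E'
from h import *
a=imaging.snapshot('wrist');cv2.imwrite('pics/w1.png',a[...,::-1])
c=imaging.calibration('wrist');print(c)
E
python3 -m inch '[[[-40,-5,0],0,1],[[-80,-10,0],0,1],[[-120,-15,0],0,1],[[-160,-20,0],0,1],[[-200,-25,0],0,1]]'
python3 -m inch '[[[-30,-28,0],0,1],[[-60,-56,0],0,1],[[-90,-84,0],0,1],[[-120,-112,0],0,1],[[-142,-128,0],0,1]]'
python3 -m inch '[[[0,0,0],0,1],[[0,0,0],0,1]]'
python3 - <<'E'
from h import *
a=imaging.snapshot('wrist');cv2.imwrite('pics/w2.png',a[...,::-1])
c=imaging.calibration('wrist');print(c)
E
```

```text
time: 3.75
eef_pos: [0.6129, 0.1786, 0.4051]
orientation: [0.707, 0.708, 0.0, 0.0]
force: [1.6, 0.2, 0.4]
grip_width: 1.0
grasp_force: 0.0
time: 4.17
eef_pos: [0.592, -0.0208, 0.4047]
orientation: [0.706, 0.708, 0.0, 0.0]
force: [0.6, -1.2, -0.1]
grip_width: 1.002
grasp_force: 0.0
time: 4.33
eef_pos: [0.5915, -0.023, 0.4054]
orientation: [0.709, 0.705, -0.0, 0.001]
force: [0.0, 0.6, -0.2]
grip_width: 0.999
grasp_force: 0.0
{'fx': 344.5548865343521, 'fy': 344.5548865343521, 'cx': 318.13320597450814, 'cy': 237.16096524830704, 'k1': -0.0678419358180227, 'world_to_cam': array([[ 9.99997902e-01, -1.78066302e-03,  1.01298571e-03,
        -5.92657073e-01],
       [-1.99267089e-03, -9.60234756e-01,  2.79186752e-01,
        -5.40333654e-02],
       [ 4.75566564e-04, -2.79188185e-01, -9.60236289e-01,
         3.72398508e-01],
       [ 0.00000000e+00,  0.00000000e+00,  0.00000000e+00,
         1.00000000e+00]])}
time: 4.8
eef_pos: [0.5683, -0.218, 0.4047]
orientation: [0.705, 0.709, 0.001, -0.0]
force: [1.5, 0.5, -0.6]
grip_width: 1.0
grasp_force: 0.0
time: 5.22
eef_pos: [0.4373, -0.3624, 0.405]
orientation: [0.707, 0.707, -0.001, -0.0]
force: [-0.1, -0.0, -0.5]
grip_width: 1.0
grasp_force: 0.0
time: 5.38
eef_pos: [0.4395, -0.3612, 0.4048]
orientation: [0.707, 0.707, 0.0, 0.0]
force: [0.8, 0.6, -0.1]
grip_width: 0.998
grasp_force: 0.0
{'fx': 344.5548865343521, 'fy': 344.5548865343521, 'cx': 318.13320597450814, 'cy': 237.16096524830704, 'k1': -0.0678419358180227, 'world_to_cam': array([[ 0.99999522,  0.00259989,  0.00167199, -0.44071528],
       [ 0.00203143, -0.96043967,  0.27848073, -0.38204545],
       [ 0.00232987, -0.278476  , -0.96044036,  0.27670313],
       [ 0.        ,  0.        ,  0.        ,  1.        ]])}
```

View pics/w1.png

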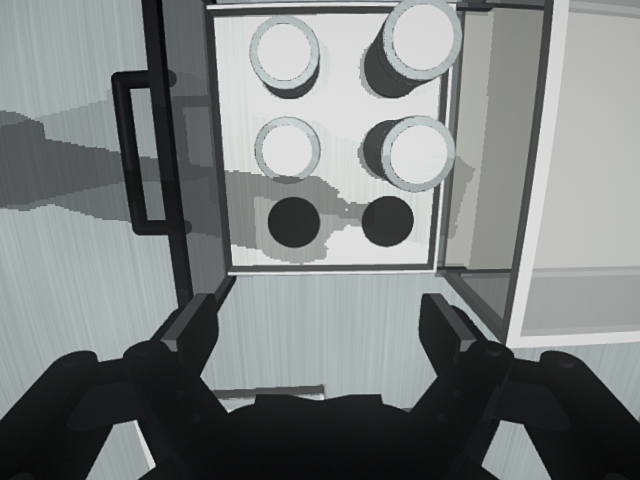

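View pics/w2.png

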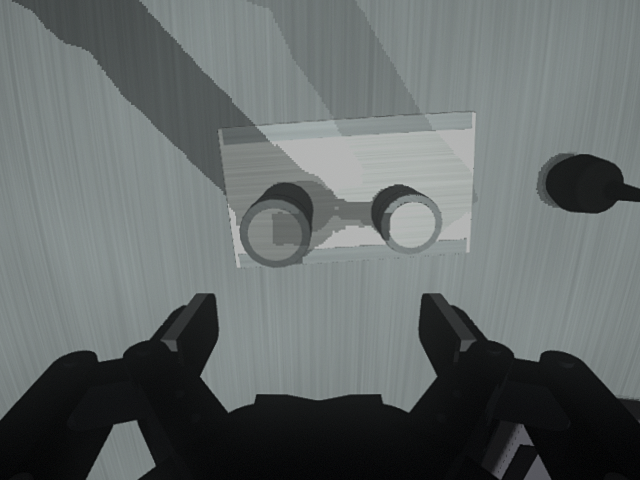

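The w1 picture shows the empty pads at (222,293) front and (221,387) back, and the drawer looks square to the robot. In w2 the tall lid is at about (232,276) and the short lid at about (222,412). Next I'll turn these into positions.

```bash
cat >> h.py <<'E'
C1=dict(fx=344.5548865,fy=344.5548865,cx=318.1332,cy=237.16097,k1=-0.06784,world_to_cam=[[9.99997902e-01,-1.78066302e-03,1.01298571e-03,-5.92657073e-01],[-1.99267089e-03,-9.60234756e-01,2.79186752e-01,-5.40333654e-02],[4.75566564e-04,-2.79188185e-01,-9.60236289e-01,3.72398508e-01],[0,0,0,1]])
def blob(g,seed,lo,hi):
    m=((g>=lo)&(g<=hi)).astype(np.uint8); n,l,st,ce=cv2.connectedComponentsWithStats(m)
    k=l[seed]; return ce[k][::-1],st[k]
E
python3 - <<'E'
from h import *
g=cv2.imread('pics/w1.png',0); t=cv2.imread('pics/t.png',0)
for s in [(222,293),(221,387)]:
    c,st=blob(g,s,0,60);print('w1 pad',c,st,at('wrist',c,.018,C1))
for s in [(197,329),(239,329)]:
    c,st=blob(t,s,0,60);print('top pad',c,st,at('top',c,.018))
for s,z in [((50,285),.078),((150,287),.078),((36,422),.118),((154,418),.118)]:
    c,st=blob(g,s,215,255);print('w1 lid',c,st,at('wrist',c,z,C1))
big=np.hstack([cv2.resize(cv2.imread('pics/w2.png')[170:290,220:460],None,fx=3,fy=3,interpolation=cv2.INTER_CUBIC)])
cal=imaging.calibration('wrist')
for n,cc,z in [('tall',(232,276),.118),('short',(222,412),.078)]:
    p=at('wrist',cc,z,cal);print(n,p)
for n,cc,z in [('tall',(310,481),.118),('short',(257,474),.078)]: print('top',n,at('top',cc,z))
for n,z in [('tall_a',.018),('short_a',.018)]:
    for f in (spotter.spot_point,spotter.masks_of):
        for r in f(n,'wrist'):print(n,r['score'],r['centre'],at('wrist',r['centre'],z,cal) if f is spotter.spot_point else '')
cv2.imwrite('pics/w2c.png',big)
tb=cv2.resize(cv2.imread('pics/t.png')[225:345,420:510],None,fx=5,fy=5,interpolation=cv2.INTER_CUBIC);cv2.imwrite('pics/tb.png',tb)
E
```

```text
w1 pad [221.83291895 293.35305818] [ 268  197   52   50 2011] [ 0.56629704 -0.03528361  0.018     ]
w1 pad [220.7805499  387.18940937] [ 362  197   51   49 1964] [ 0.66594661 -0.03429573  0.018     ]
top pad [197.18453865 328.82543641] [318 186  23  23 401] [ 0.66620433 -0.03927924  0.018     ]
top pad [238.98288509 329.06845966] [318 228  23  23 409] [ 0.5663695  -0.03981489  0.018     ]
w1 lid [ 51.64137627 283.66299074] [ 258   24   52   56 2267] [0.56569323 0.11709575 0.078     ]
w1 lid [150.11560394 286.57905651] [ 262  125   50   51 1929] [0.56629898 0.04094071 0.078     ]
w1 lid [ 45.09429154 419.43883792] [ 393    7   60   62 1962] [0.6617157  0.11285183 0.118     ]
w1 lid [153.98726115 418.2718949 ] [ 391  125   56   58 2512] [0.66549993 0.03970502 0.118     ]
tall [ 0.40911415 -0.35857796  0.118     ]
short [ 0.52458139 -0.36008837  0.078     ]
top tall [ 0.40721082 -0.36127697  0.118     ]
top short [ 0.52168968 -0.36200374  0.078     ]
tall_a 0.7 [205.6, 285.6] [ 0.40759639 -0.3573381   0.018     ]
tall_a 0.22 [189.1, 349.0] [ 0.47344827 -0.33988272  0.018     ]
tall_a 0.79 [224.4, 283.0] 
short_a 0.65 [208.4, 393.9] [ 0.52128029 -0.35997709  0.018     ]
short_a 0.78 [217.8, 402.0]
```

View pics/w2c.png

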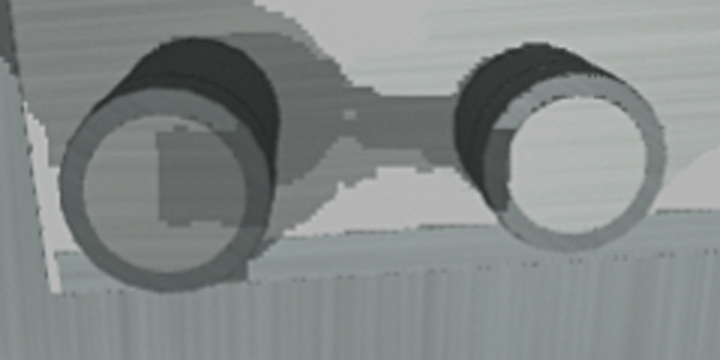

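View pics/tb.png

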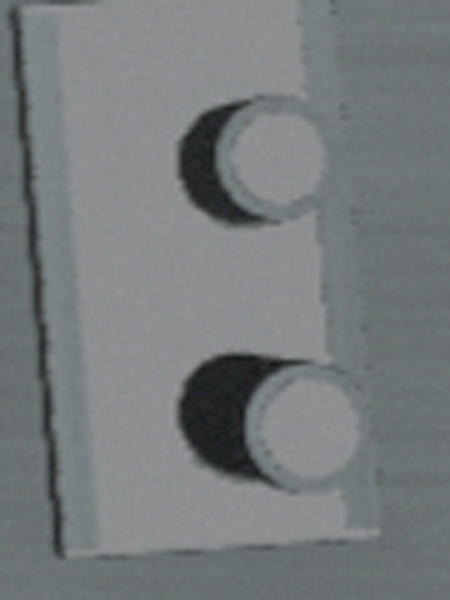

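```bash
python3 -m inch '[[[0,-32,0],0,1],[[0,-32,40],0,1],[[0,-32,80],0,1],[[0,-32,115],0,1],[[0,-32,135],0,1]]'
python3 -m inch '[[[0,0,12],0,1],[[0,0,24],0,1],[[0,0,32],0,1],[[0,0,32],0,1]]'
python3 -m inch '[[[0,0,0],0,0.8],[[0,0,0],0,0.7],[[0,0,0],0,0.6],[[0,0,0],0,0.5],[[0,0,0],0,0.4]]' 40
python3 -m inch '[[[0,0,0],0,0.4],[[0,0,0],0,0.4],[[0,0,0],0,0.4],[[0,0,0],0,0.4]]'
```

```text
time: 6.05
eef_pos: [0.4076, -0.3587, 0.2663]
orientation: [0.706, 0.708, 0.0, -0.003]
force: [-0.4, 0.5, 0.5]
grip_width: 0.995
grasp_force: 0.0
time: 6.38
eef_pos: [0.4079, -0.3597, 0.2361]
orientation: [0.706, 0.708, 0.0, -0.002]
force: [0.3, 0.1, -0.8]
grip_width: 1.0
grasp_force: 0.0
time: 6.8
eef_pos: [0.4073, -0.3611, 0.2387]
orientation: [0.707, 0.707, 0.0, 0.001]
force: [-2.1, 0.0, 6.1]
grip_width: 0.648
grasp_force: 42.2
time: 7.13
eef_pos: [0.4073, -0.3611, 0.2387]
orientation: [0.707, 0.707, 0.0, 0.001]
force: [-1.4, 0.8, 6.8]
grip_width: 0.649
grasp_force: 42.2
```

```bash
python3 -m inch '[[[0,0,-10],0,0.4],[[0,0,-35],0,0.4],[[0,0,-70],0,0.4],[[0,0,-105],0,0.4],[[0,0,-140],0,0.4]]'
python3 -m inch '[[[20,25,0],0,0.4],[[45,55,0],0,0.4],[[70,85,0],0,0.4],[[95,115,0],0,0.4],[[120,140,0],0,0.4]]'
python3 -m inch '[[[25,25,0],0,0.4],[[55,50,0],0,0.4],[[85,75,0],0,0.4],[[110,100,0],0,0.4],[[135,119,0],0,0.4]]'
python3 -m inch '[[[20,0,0],0,0.4],[[40,0,0],0,0.4],[[55,0,0],0,0.4],[[69,0,0],0,0.4],[[69,0,0],0,0.4]]'
python3 -m inch '[[[0,0,0],0,0.4],[[0,0,0],0,0.4],[[0,0,0],0,0.4]]'
python3 - <<'E'
from h import *
s=bot.sense();a=imaging.snapshot('wrist');cv2.imwrite('pics/w3.png',a[...,::-1])
print(s['eef_pos'],imaging.calibration('wrist')['world_to_cam'])
cal=imaging.calibration('wrist')
for n in ('tall_a','pad_front_0','pad_back_0','short_a'):
    for r in spotter.spot_point(n,'wrist'): print(n,round(r['score'],2),r['centre'],at('wrist',r['centre'],.018,cal))
E
```

```text
time: 7.55
eef_pos: [0.4071, -0.3604, 0.379]
orientation: [0.707, 0.707, -0.0, -0.001]
force: [0.7, 0.6, -3.0]
grip_width: 0.645
grasp_force: 43.3
time: 7.97
eef_pos: [0.5491, -0.2386, 0.3777]
orientation: [0.707, 0.708, 0.001, 0.0]
force: [1.1, -1.7, -3.6]
grip_width: 0.647
grasp_force: 43.7
time: 8.38
eef_pos: [0.6677, -0.1028, 0.3771]
orientation: [0.706, 0.708, 0.0, -0.0]
force: [0.1, 0.7, -2.8]
grip_width: 0.647
grasp_force: 43.7
time: 8.8
eef_pos: [0.6663, -0.0322, 0.3773]
orientation: [0.705, 0.709, 0.001, -0.002]
force: [0.7, 1.7, -2.2]
grip_width: 0.651
grasp_force: 43.8
time: 9.05
eef_pos: [0.6659, -0.0392, 0.378]
orientation: [0.708, 0.706, -0.001, 0.001]
force: [0.5, -0.2, -2.8]
grip_width: 0.648
grasp_force: 43.8
[ 0.66593448 -0.03921388  0.37798561] [[ 9.99993372e-01 -3.59370764e-03  5.83936360e-04 -6.66444205e-01]
 [-3.61284833e-03 -9.59609485e-01  2.81312253e-01 -6.44247464e-02]
 [-4.50603121e-04 -2.81312498e-01 -9.59616108e-01  3.41293113e-01]
 [ 0.00000000e+00  0.00000000e+00  0.00000000e+00  1.00000000e+00]]
tall_a 0.77 [264.2, 318.9] [ 0.66688289 -0.09299502  0.018     ]
tall_a 0.73 [132.2, 319.8] [0.66809386 0.035829   0.018     ]
tall_a 0.58 [39.5, 315.8] [0.66482629 0.11414595 0.018     ]
pad_front_0 0.58 [213.6, 216.2] [ 0.56655304 -0.03996813  0.018     ]
pad_back_0 0.65 [212.8, 317.1] [ 0.66529095 -0.03968229  0.018     ]
short_a 0.91 [44.6, 203.0] [0.56606305 0.11165127 0.018     ]
short_a 0.59 [130.2, 209.7] [0.56674527 0.03862703 0.018     ]
```

View pics/w3.png

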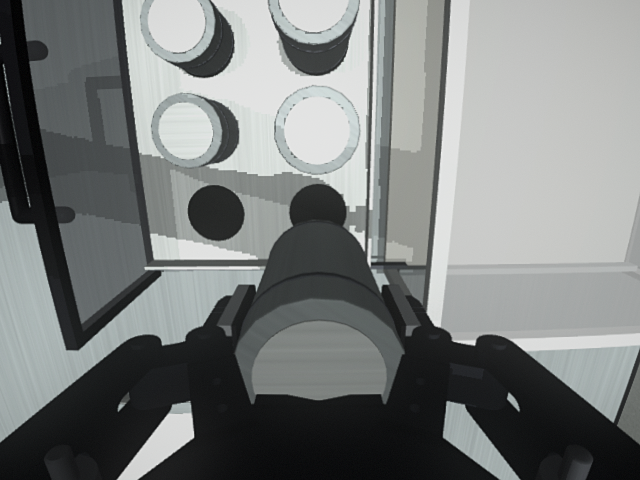

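```bash
python3 - <<'E'
from h import *
imaging.snapshot('top')
for i in range(3):
    s=bot.sense();g=imaging.snapshot('wrist').mean(2);cal=imaging.calibration('wrist')
    c,st=blob(g,(213,216),0,60);print(s['eef_pos'],c,st,at('wrist',c,.018,cal))
    for sd,z in [((132,190),.078),((130,317),.118)]:
        c,st=blob(g,sd,215,255);print(c,st,at('wrist',c,z,cal))
    # held canister lid rim ring outline check: project circle bottom point & lid
    e=s['eef_pos']
    for dz in (-.121,-.221): 
        print('held proj +y edge',[np.round(proj('wrist',e+np.array([0,dy+.028,dz])),1) for dy in(-.003,0,.003)])
col=g[205:330,318];print(np.round(col).astype(int))
E
```

```text
[ 0.66619363 -0.03731513  0.3776937 ] [214.71362489 215.45962994] [ 188  188   56   55 2378] [ 0.56596606 -0.03887814  0.018     ]
[133.48680619 186.04231119] [ 159  106   54   55 2198] [0.56664402 0.0373674  0.078     ]
[132.93403171 316.71602492] [ 284   92   70   76 3532] [0.66558648 0.03641782 0.118     ]
held proj +y edge [array([304.3, 317.4]), array([294.7, 317.4]), array([285. , 317.4])]
held proj +y edge [array([221.7, 317.7]), array([216.5, 317.7]), array([211.2, 317.7])]
[ 0.66622046 -0.03715907  0.37769725] [214.9229798  215.47643098] [ 188  188   56   55 2376] [ 0.56597732 -0.03894502  0.018     ]
[133.78454545 185.98136364] [ 159  106   54   56 2200] [0.5665714  0.03728839 0.078     ]
[133.95913043 316.76202899] [ 284  100   67   68 3450] [0.66560762 0.03594427 0.118     ]
held proj +y edge [array([304.3, 317.5]), array([294.8, 317.5]), array([285. , 317.5])]
held proj +y edge [array([221.7, 317.8]), array([216.5, 317.7]), array([211.2, 317.7])]
[ 0.66623171 -0.03700385  0.37769285] [215.03741068 215.47583018] [ 188  188   56   55 2379] [ 0.56597482 -0.03896392  0.018  
[... 168 characters left out ...]
0913 0.118     ]
held proj +y edge [array([304.1, 317.5]), array([294.6, 317.5]), array([284.9, 317.5])]
held proj +y edge [array([221.6, 317.8]), array([216.4, 317.8]), array([211.2, 317.8])]
[ 41  40  40  40  40  40  38  38  39  39  38  37  38  35  45  51  45  57
  62  62  62  62  62  61  61  62  63  61  61  61  62  61  61  60  60  61
  60  60  61  60  60  58  60  60  60  58  59  59  59  61  58  59  58  58
  59  59  59  59  57  58  58  60  58  58  58  60  51  35  32  41  51  55
  60  58  58  60  58  58  59  59  58  59  59  59  58  57  59  57  58  59
  59  58  63  71  90 103 100  98  98  97  97  98  99  98  97  99  97  99
  99 100 100 100 100  99  84  95 123 132 131 130 128 128 128 126 125]
```

```bash
python3 -m inch '[[[-1,0,30],0,0.4],[[-1,0,65],0,0.4],[[-1,0,95],0,0.4],[[-1,0,118],0,0.4],[[-1,0,128],0,0.4]]'
python3 -m inch '[[[0,0,3],0,0.4],[[0,0,5],0,0.4],[[0,0,7],0,0.4],[[0,0,8],0,0.4],[[0,0,9],0,0.4]]'
python3 -m inch '[[[0,0,0.5],0,0.4],[[0,0,1],0,0.4],[[0,0,1],0,0.4]]'
```

```text
time: 9.92
eef_pos: [0.6649, -0.0373, 0.2456]
orientation: [0.707, 0.707, -0.002, -0.003]
force: [-0.7, 0.2, -3.3]
grip_width: 0.649
grasp_force: 43.8
time: 10.33
eef_pos: [0.6668, -0.038, 0.2423]
orientation: [0.707, 0.707, 0.001, 0.001]
force: [0.7, -0.2, -2.0]
grip_width: 0.648
grasp_force: 43.8
time: 10.58
eef_pos: [0.6663, -0.0378, 0.2401]
orientation: [0.707, 0.707, 0.0, 0.0]
force: [-0.0, 0.4, -3.7]
grip_width: 0.648
grasp_force: 43.8
```

```bash
python3 -m inch '[[[0,0,0.5],0,0.4],[[0,0,1],0,0.4],[[0,0,1],0,0.4]]'
python3 -m inch '[[[0,0,0.5],0,0.4],[[0,0,1],0,0.4],[[0,0,1],0,0.4]]'
```

```text
time: 10.83
eef_pos: [0.6663, -0.0378, 0.2389]
orientation: [0.707, 0.707, 0.0, 0.0]
force: [-0.6, -0.1, -1.8]
grip_width: 0.649
grasp_force: 43.9
time: 11.08
eef_pos: [0.6665, -0.0379, 0.2388]
orientation: [0.707, 0.707, 0.0, 0.0]
force: [-2.3, 1.2, 4.3]
grip_width: 0.647
grasp_force: 44.2
```

Contact. I'll release gently, rise, and check.

```bash
python3 -m inch '[[[0,0,0],0,0.7],[[0,0,0],0,0.75],[[0,0,0],0,0.85],[[0,0,0],0,0.95],[[0,0,0],0,0.95]]'
python3 -m inch '[[[0,0,-10],0,0.95],[[0,0,-40],0,0.95],[[0,0,-80],0,0.95],[[0,0,-120],0,0.95],[[0,0,-160],0,0.95]]'
python3 -m inch '[[[-40,0,0],0,1],[[-80,0,0],0,1],[[-100,0,0],0,1],[[-100,0,0],0,1],[[-100,0,0],0,1]]'
python3 - <<'E'
from h import *
cv2.imwrite('pics/t2.png',imaging.snapshot('top')[...,::-1])
s=bot.sense();a=imaging.snapshot('wrist');g=a.mean(2);cal=imaging.calibration('wrist');cv2.imwrite('pics/w4.png',a[...,::-1])
print(s['eef_pos'])
for n,z in [('tall_a',.018),('short_a',.018)]:
    for r in spotter.masks_of(n,'wrist'):
        m=r['mask'];rr,cc=np.where(m&(g>215));c=(rr.mean(),cc.mean()) if len(rr) else (0,0)
        print(n,round(r['score'],2),np.round(r['centre']),np.round(c,1),np.round(at('wrist',c,.118 if n[0]=='t' else .078,cal),4))
E
```

```text
time: 11.5
eef_pos: [0.665, -0.0379, 0.2367]
orientation: [0.707, 0.707, -0.002, -0.002]
force: [-4.6, -0.9, -0.5]
grip_width: 0.951
grasp_force: 0.0
time: 11.92
eef_pos: [0.6666, -0.0378, 0.4009]
orientation: [0.707, 0.707, 0.001, 0.001]
force: [0.9, 0.5, -0.5]
grip_width: 0.948
grasp_force: 0.0
time: 12.33
eef_pos: [0.6662, -0.1402, 0.3991]
orientation: [0.708, 0.706, 0.001, 0.002]
force: [0.7, 0.0, -0.5]
grip_width: 0.998
grasp_force: 0.0
[ 0.66664954 -0.13780579  0.39868726]
tall_a 0.7 [ 94. 316.] [0 0] [0.4476 0.0329 0.118 ]
tall_a 0.65 [ 22. 315.] [0 0] [0.4476 0.0329 0.118 ]
short_a 0.9 [ 22. 201.] [0 0] [0.4123 0.0487 0.078 ]
short_a 0.55 [382. 209.] [0 0] [0.4123 0.0487 0.078 ]
```

View pics/w4.png

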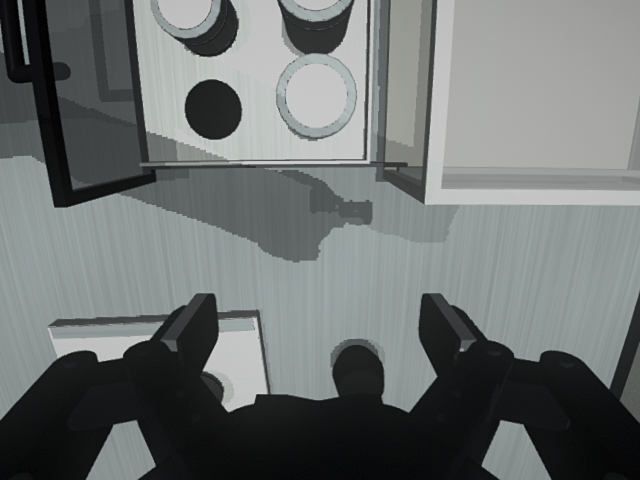

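The tall canister stands upright on the back right pad, with its lid at (96,316). The front pad at (109,213) is free. Next is a quick check of its centre, then the short canister.

```bash
python3 - <<'E'
from h import *
g=cv2.imread('pics/w4.png',0);cal=imaging.calibration('wrist')
c,st=blob(g,(96,316),205,255);print(c,st,at('wrist',c,.118,cal))
c,st=blob(g,(109,213),0,60);print(c,st,at('wrist',c,.018,cal))
t=cv2.imread('pics/t2.png',0)
print(t[185:205:3,245:345:4])
for s,z in [((193,260),.118),((192,296),.118),((192,330),.118)]:
    c,st=blob(t,s,int(t[s])-25,255);print(c,st,at('top',c,z))
E
python3 -m inch '[[[-40,-20,0],0,1],[[-80,-40,0],0,1],[[-115,-60,0],0,1],[[-140,-80,0],0,1],[[-160,-100,0],0,1]]'
python3 -m inch '[[[-30,-20,0],0,1],[[-64,-42,0],0,1],[[-64,-42,0],0,1],[[-64,-42,0],0,1],[[-64,-42,0],0,1]]'
python3 -m inch '[[[0,0,0],0,1],[[0,0,0],0,1],[[0,0,0],0,1],[[0,0,0],0,1]]'
```

```text
[239.52746906 319.50784295] [     0      0    640    480 307091] [ 0.6684565  -0.13852822  0.118     ]
[109.14368037 212.72992701] [ 185   80   56   59 2603] [ 0.56571492 -0.03747514  0.018     ]
[[115 149 164 163 165 162 149 164 165 164 150 163 161 162 163 148 162 163
  157 155 165 164 161 163 135]
 [117 148 163 163 162 166 134 139 162 162 148 163 163 162 164 145 162 162
  148 163 163 164 162 164 128]
 [121 145 165 164 164 161 138  55 163 164 150 163 164 163 165 145 132 161
  129 160 164 162 162 163 130]
 [119 145 164 165 161 166 145  53 160 163 149 164 162 165 161 148 111 163
  114 152 165 163 162 152 119]
 [119 135 146 164 164 148 127  53 122 163 120 138 163 165 151 125  78 165
  115 147 162 165 159 135  80]
 [119 165 146 108 124 147  57  57 131 164 143 115 151 150 137  48  99 163
  136  52 149 152 133  60  99]
 [118 163 141  58  49  58  52  55 144 163 164  53  52  59  51  51 126 163
  161  47  51  47  50  48 134]]
[221.88292614 292.60528174] [ 246  178  104   90 7081] [0.59547932 0.04086985 0.118     ]
[221.97115658 292.614237  ] [ 246  178  104   90 7038] [0.59528763 0.04084944 0.118     ]
[221.79037657 292.63235704] [ 246  178  104   90 7170] [0.59568046 0.04081248 0.118     ]
time: 12.95
eef_pos: [0.5648, -0.3003, 0.398]
orientation: [0.708, 0.707, -0.001, 0.001]
force: [0.2, -0.6, -0.1]
grip_width: 0.996
grasp_force: 0.0
time: 13.37
eef_pos: [0.5253, -0.3607, 0.3978]
orientation: [0.706, 0.708, 0.001, -0.0]
force: [0.6, 0.5, 0.3]
grip_width: 0.997
grasp_force: 0.0
time: 13.7
eef_pos: [0.5252, -0.3608, 0.3976]
orientation: [0.706, 0.708, 0.0, -0.0]
force: [-0.0, 0.5, 0.5]
grip_width: 1.0
grasp_force: 0.0
```

```bash
python3 -m inch '[[[0,0,40],0,1],[[0,0,80],0,1],[[0,0,115],0,1],[[0,0,140],0,1],[[0,0,158],0,1]]'
python3 -m inch '[[[0,0,12],0,1],[[0,0,22],0,1],[[0,0,27],0,1],[[0,0,27],0,1],[[0,0,27],0,1]]'
python3 -m inch '[[[0,0,0],0,0.8],[[0,0,0],0,0.7],[[0,0,0],0,0.6],[[0,0,0],0,0.5],[[0,0,0],0,0.4]]' 40
python3 -m inch '[[[0,0,0],0,0.4],[[0,0,0],0,0.4],[[0,0,0],0,0.4],[[0,0,0],0,0.4]]'
python3 -m inch '[[[0,0,-10],0,0.4],[[0,0,-35],0,0.4],[[0,0,-70],0,0.4],[[0,0,-105],0,0.4],[[0,0,-140],0,0.4]]'
python3 -m inch '[[[35,0,-20],0,0.4],[[75,0,-30],0,0.4],[[115,0,-30],0,0.4],[[150,20,-30],0,0.4],[[185,30,-30],0,0.4]]'
python3 -m inch '[[[35,0,0],0,0.4],[[70,10,0],0,0.4],[[100,12,0],0,0.4],[[125,12,0],0,0.4],[[138,12,0],0,0.4]]'
python3 -m inch '[[[0,0,0],0,0.4],[[0,0,0],0,0.4],[[0,0,0],0,0.4],[[0,0,0],0,0.4],[[0,0,0],0,0.4]]'
```

```text
time: 14.12
eef_pos: [0.524, -0.3607, 0.2365]
orientation: [0.707, 0.708, -0.0, -0.002]
force: [0.0, 0.4, 0.7]
grip_width: 0.999
grasp_force: 0.0
time: 14.53
eef_pos: [0.5247, -0.3621, 0.2136]
orientation: [0.707, 0.707, 0.0, 0.001]
force: [0.1, -0.8, 1.0]
grip_width: 1.001
grasp_force: 0.0
time: 14.95
eef_pos: [0.5243, -0.3624, 0.2141]
orientation: [0.707, 0.707, -0.0, 0.001]
force: [-1.2, 0.5, 5.5]
grip_width: 0.64
grasp_force: 43.2
time: 15.28
eef_pos: [0.5243, -0.3623, 0.2141]
orientation: [0.707, 0.707, -0.0, 0.001]
force: [-1.2, 1.2, 5.0]
grip_width: 0.646
grasp_force: 43.2
time: 15.7
eef_pos: [0.5241, -0.3613, 0.3536]
orientation: [0.707, 0.707, -0.0, -0.001]
force: [0.5, -0.2, -3.6]
grip_width: 0.647
grasp_force: 43.3
time: 16.12
eef_pos: [0.5548, -0.1743, 0.3831]
orientation: [0.707, 0.707, 0.001, 0.0]
force: [2.0, 0.5, -3.4]
grip_width: 0.645
grasp_force: 43.6
time: 16.53
eef_pos: [0.5661, -0.0337, 0.3821]
orientation: [0.705, 0.71, 0.001, -0.002]
force: [0.5, 0.2, -2.8]
grip_width: 0.645
grasp_force: 43.6
time: 16.95
eef_pos: [0.566, -0.041, 0.3828]
orientation: [0.708, 0.706, -0.0, 0.0]
force: [0.1, 0.1, -3.9]
grip_width: 0.646
grasp_force: 43.6
```

```bash
python3 - <<'E'
from h import *
for i in range(4):
    s=bot.sense();a=imaging.snapshot('wrist');cal=imaging.calibration('wrist')
cv2.imwrite('pics/w5.png',a[...,::-1]);g=a.mean(2);e=s['eef_pos'];print(e)
for n,p in [('pad front',[.566,-.039,.018]),('back lids y',[.666,-.04,.118]),('',[.666,.036,.118]),('frontlid',[.566,.037,.078])]:
    r=proj('wrist',np.array(p));print(n,r)
for h in (-.196,-.136): print('held +y edge',[np.round(proj('wrist',e+np.array([0,dy+.028,h])),1) for dy in(-.003,0,.003)])
for s0,z in [((130,320),.078)]:
    c,st=blob(g,s0,215,255);print(c,st,at('wrist',c,z,cal))
np.save('w5cal.npy',np.array(cal['world_to_cam']))
E
```

```text
[ 0.56616007 -0.03984301  0.38274246]
pad front [211.06850646 317.68590082]
back lids y [241.48731516 457.44743452]
 [131.04740421 469.22186612]
frontlid [129.56190016 317.42640199]
held +y edge [array([233.8, 317.6]), array([228. , 317.6]), array([222. , 317.6])]
held +y edge [array([283.3, 317.4]), array([274.9, 317.4]), array([266.2, 317.4])]
[112.93330498 340.43755759] [  237     0   241   257 28218] [0.58334873 0.04911743 0.078     ]
```

View pics/w5.png

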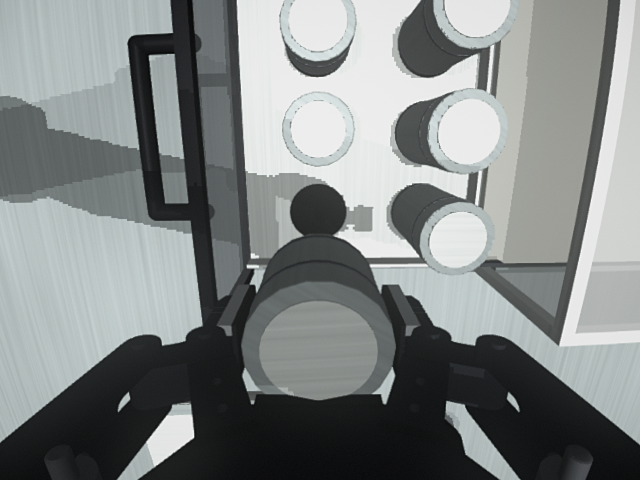

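Tall stays upright, with its lid at (238,457). The pad is at (211,318) and the held short canister is lined up with it. The next step measures more finely.

```bash
python3 - <<'E'
from h import *
img=cv2.imread('pics/w5.png');g=img.mean(2)
cal=imaging.calibration('wrist');cal['world_to_cam']=np.load('w5cal.npy')
for s,z in [((131,468),.118),((240,457),.118),((130,318),.078)]:
    for th in (225,235,243):
        c,st=blob(g,s,th,255)
        if st[4]<6000: print(th,c,st,np.round(at('wrist',c,z,cal),4))
    print([int(g[s[0]+d,s[1]]) for d in range(-46,46,2)])
c,st=blob(g,(211,318),0,55);print('pad',c,st,at('wrist',c,.018,cal))
print('col',[(r,int(g[r,318])) for r in range(228,310)])
E
```

```text
225 [131.14597369 468.69329483] [ 439   99   61   65 3117] [0.6656 0.0359 0.118 ]
[233, 232, 198, 205, 205, 206, 201, 230, 234, 233, 233, 233, 234, 234, 234, 233, 234, 234, 234, 234, 234, 234, 234, 234, 234, 234, 235, 235, 234, 235, 235, 234, 234, 235, 235, 234, 235, 235, 235, 233, 179, 177, 180, 181, 162, 176]
225 [239.20719603 457.58105873] [ 430  212   57   55 2418] [ 0.6659 -0.0383  0.118 ]
[232, 187, 85, 78, 153, 188, 188, 189, 179, 237, 230, 226, 232, 232, 230, 232, 233, 231, 228, 230, 231, 231, 231, 230, 228, 231, 232, 229, 229, 229, 228, 229, 231, 229, 227, 230, 230, 184, 172, 176, 176, 195, 195, 196, 196, 197]
225 [127.42851608 318.18209996] [ 291   94   61   63 2581] [0.5666 0.0386 0.078 ]
235 [128.87043331 317.81945624] [ 291  102   54   55 2354] [0.5663 0.0375 0.078 ]
[235, 235, 236, 237, 185, 227, 225, 223, 189, 238, 236, 236, 237, 236, 236, 236, 236, 236, 236, 236, 236, 236, 236, 236, 236, 236, 236, 236, 236, 236, 236, 236, 236, 237, 236, 236, 238, 198, 199, 198, 202, 174, 234, 233, 233, 233]
pad [212.14726027 317.13484589] [ 274  185   79   72 2336] [ 0.56545462 -0.040
[... 252 characters left out ...]
), (249, 66), (250, 66), (251, 65), (252, 66), (253, 67), (254, 66), (255, 66), (256, 67), (257, 65), (258, 66), (259, 60), (260, 44), (261, 44), (262, 54), (263, 61), (264, 65), (265, 66), (266, 64), (267, 64), (268, 65), (269, 65), (270, 64), (271, 65), (272, 64), (273, 65), (274, 64), (275, 64), (276, 63), (277, 64), (278, 65), (279, 64), (280, 68), (281, 79), (282, 100), (283, 107), (284, 105), (285, 104), (286, 103), (287, 105), (288, 107), (289, 109), (290, 109), (291, 108), (292, 108), (293, 107), (294, 107), (295, 106), (296, 105), (297, 103), (298, 103), (299, 97), (300, 102), (301, 131), (302, 146), (303, 143), (304, 143), (305, 143), (306, 141), (307, 139), (308, 137), (309, 138)]
```

```bash
python3 -m inch '[[[1,0,35],0,0.4],[[1,0,70],0,0.4],[[1,0,105],0,0.4],[[1,0,135],0,0.4],[[1,0,155],0,0.4]]'
python3 -m inch '[[[0,0,4],0,0.4],[[0,0,7],0,0.4],[[0,0,9],0,0.4],[[0,0,11],0,0.4],[[0,0,12],0,0.4]]'
python3 -m inch '[[[0,0,0.5],0,0.4],[[0,0,1],0,0.4],[[0,0,1],0,0.4],[[0,0,1],0,0.4]]'
python3 -m inch '[[[0,0,0.5],0,0.4],[[0,0,1],0,0.4],[[0,0,1],0,0.4],[[0,0,1],0,0.4]]'
python3 -m inch '[[[0,0,0.5],0,0.4],[[0,0,1],0,0.4],[[0,0,1],0,0.4],[[0,0,1],0,0.4]]'
```

```text
time: 17.57
eef_pos: [0.5654, -0.0377, 0.2248]
orientation: [0.707, 0.707, -0.001, -0.002]
force: [0.3, -0.2, -3.4]
grip_width: 0.641
grasp_force: 43.6
time: 17.98
eef_pos: [0.5668, -0.038, 0.217]
orientation: [0.707, 0.707, 0.001, 0.001]
force: [0.1, 0.6, -2.8]
grip_width: 0.642
grasp_force: 43.5
time: 18.32
eef_pos: [0.5663, -0.0378, 0.2151]
orientation: [0.707, 0.707, 0.0, 0.0]
force: [-0.2, -0.4, -3.1]
grip_width: 0.648
grasp_force: 43.5
time: 18.65
eef_pos: [0.5663, -0.0378, 0.2141]
orientation: [0.707, 0.707, 0.0, 0.0]
force: [-1.1, 1.3, 0.3]
grip_width: 0.645
grasp_force: 44.0
time: 18.98
eef_pos: [0.5665, -0.0379, 0.214]
orientation: [0.707, 0.707, 0.001, 0.0]
force: [-1.0, 0.4, 6.2]
grip_width: 0.639
grasp_force: 44.5
```

```bash
python3 -m inch '[[[0,0,0],0,0.7],[[0,0,0],0,0.75],[[0,0,0],0,0.85],[[0,0,0],0,0.9],[[0,0,0],0,0.9]]'
python3 -m inch '[[[0,0,-10],0,0.9],[[0,0,-45],0,0.9],[[0,0,-85],0,0.9],[[0,0,-125],0,0.9],[[0,0,-160],0,0.9]]'
python3 -m inch '[[[-35,0,-20],0,0.9],[[-70,0,-20],0,0.9],[[-70,0,-20],0,0.9],[[-70,0,-20],0,0.9],[[-70,0,-20],0,0.9]]'
python3 - <<'E'
from h import *
for i in range(3):
    a=imaging.snapshot('wrist');cal=imaging.calibration('wrist')
cv2.imwrite('pics/w6.png',a[...,::-1]);g=a.mean(2)
for x,y,z in [(.566,.037,.078),(.566,-.039,.078),(.666,.036,.118),(.666,-.038,.118)]:
    r=proj('wrist',np.array([x,y,z])).astype(int)
    for th in (222,226,230):
        c,st=blob(g,tuple(r),th,255);print(r,th,c,st,np.round(at('wrist',c,z,cal),4))
for n in('handle',):
    for r in spotter.spot_point(n,'wrist'):print(n,r,at('wrist',r['centre'],.118,cal))
E
```

```text
time: 19.4
eef_pos: [0.5666, -0.0379, 0.2127]
orientation: [0.707, 0.707, 0.0, 0.001]
force: [1.2, -0.4, -0.2]
grip_width: 0.9
grasp_force: 0.0
time: 19.82
eef_pos: [0.5658, -0.0381, 0.3758]
orientation: [0.707, 0.707, 0.0, 0.0]
force: [0.4, 0.8, -0.1]
grip_width: 0.899
grasp_force: 0.0
time: 20.23
eef_pos: [0.5657, -0.1077, 0.3927]
orientation: [0.707, 0.707, -0.0, -0.001]
force: [-0.4, 0.2, -0.1]
grip_width: 0.902
grasp_force: 0.0
[ 38 318] 222 [239.5 319.5] [     0      0    640    480 307200] [ 0.5673 -0.1195  0.078 ]
[ 38 318] 226 [239.5 319.5] [     0      0    640    480 307200] [ 0.5673 -0.1195  0.078 ]
[ 38 318] 230 [239.5 319.5] [     0      0    640    480 307200] [ 0.5673 -0.1195  0.078 ]
[142 318] 222 [239.5 319.5] [     0      0    640    480 307200] [ 0.5673 -0.1195  0.078 ]
[142 318] 226 [239.5 319.5] [     0      0    640    480 307200] [ 0.5673 -0.1195  0.078 ]
[142 318] 230 [239.5 319.5] [     0      0    640    480 307200] [ 0.5673 -0.1195  0.078 ]
[ 26 473] 222 [239.5 319.5] [     0      0    640    480 307200] [ 0.5671 -0.1076  0.118 ]
[ 26 473] 226 [239.5 319.5] [     0      0    640    480 307200] [ 0.5671 -0.1076  0.118 ]
[ 26 473] 230 [239.5 319.5] [     0      0    640    480 307200] [ 0.5671 -0.1076  0.118 ]
[143 463] 222 [239.5 319.5] [     0      0    640    480 307200] [ 0.5671 -0.1076  0.118 ]
[143 463] 226 [239.5 319.5] [     0      0    640    480 307200] [ 0.5671 -0.1076  0.118 ]
[143 463] 230 [239.5 319.5] [     0      0    640    480 307200] [ 0.5671 -0.1076  0.118 ]
handle {'centre': [30.0, 140.9], 'score': 0.82} [0.4506069  0.03420582 0.118     ]
```

View pics/w6.png

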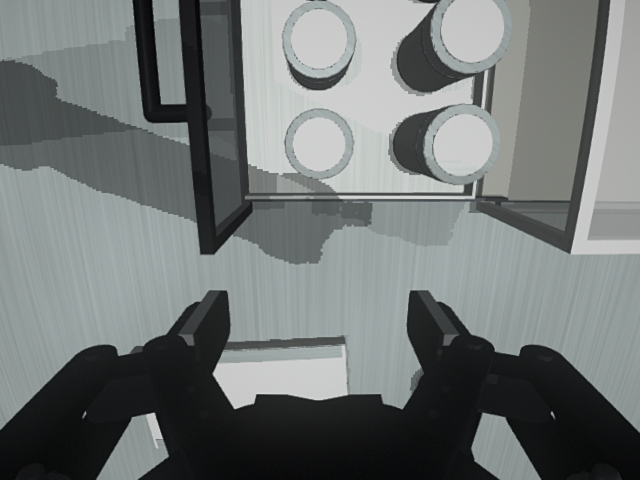

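All six canisters stand in place: the short one's lid is at (144,319) and the tall one's at (145,462), both in line with their rows. The handle is at about x=0.452, y=0.037.

```bash
python3 -m inch '[[[30,-24,0],0,0.3],[[60,-48,0],0,0.3],[[90,-72,0],0,0.3],[[120,-96,0],0,0.3],[[145,-114,0],0,0.3]]' 20
python3 -m inch '[[[0,0,0],0,0.3],[[0,0,20],0,0.3],[[0,0,40],0,0.3],[[0,0,60],0,0.3],[[0,0,60],0,0.3]]'
python3 - <<'E'
from h import *
for i in range(3): a=imaging.snapshot('wrist')
s=bot.sense();print(s['eef_pos'],s['grip_width'])
imaging.snapshot('top')
for c in('top','wrist'):
    for r in spotter.spot_point('handle',c):print(c,r,at(c,r['centre'],.118))
b=imaging.snapshot('wrist');cv2.imwrite('pics/w7.png',b[...,::-1])
E
```

```text
time: 20.85
eef_pos: [0.45, 0.0397, 0.3924]
orientation: [0.706, 0.708, -0.0, -0.001]
force: [1.0, 1.0, 0.2]
grip_width: 0.297
grasp_force: 0.0
time: 21.27
eef_pos: [0.4511, 0.0377, 0.3299]
orientation: [0.706, 0.708, -0.003, -0.002]
force: [-0.5, -0.2, 0.6]
grip_width: 0.298
grasp_force: 0.0
[0.45271927 0.03713343 0.33325087] 0.30021252771227236
top {'centre': [198.2, 264.9], 'score': 0.55} [0.64710343 0.10127617 0.118     ]
wrist {'centre': [270.4, 320.7], 'score': 0.83} [0.45490311 0.03452939 0.118     ]
```

View pics/w7.png

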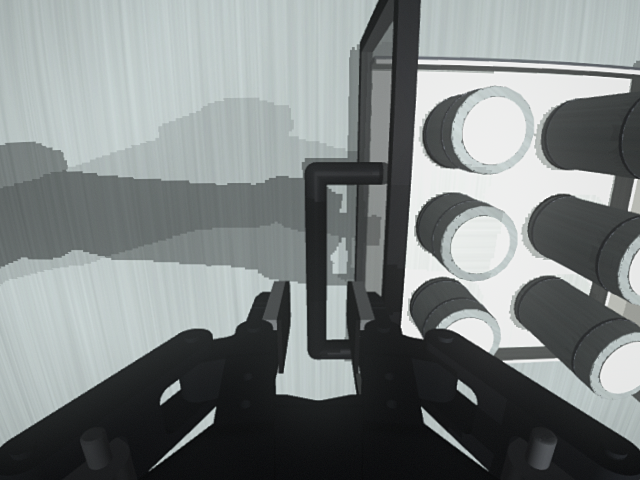

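The handle bar lies at column 317, centred between the fingers. Lowering onto it and gripping lightly.

```bash
python3 -m inch '[[[0,0,15],0,0.3],[[0,0,30],0,0.3],[[0,0,45],0,0.3],[[0,0,58],0,0.3],[[0,0,58],0,0.3]]'
python3 -m inch '[[[0,0,0],0,0.2],[[0,0,0],0,0.1],[[0,0,0],0,0.05],[[0,0,0],0,0.05],[[0,0,0],0,0.05]]' 20
python3 -m inch '[[[0,1,0],0,0.05],[[0,3,0],0,0.05],[[0,6,0],0,0.05],[[0,10,0],0,0.05],[[0,15,0],0,0.05]]'
```

```text
time: 22.03
eef_pos: [0.4545, 0.037, 0.2763]
orientation: [0.707, 0.707, 0.003, 0.003]
force: [0.8, 0.1, 1.5]
grip_width: 0.303
grasp_force: 0.0
time: 22.45
eef_pos: [0.4535, 0.037, 0.276]
orientation: [0.707, 0.707, 0.002, 0.002]
force: [0.6, 0.1, 5.6]
grip_width: 0.129
grasp_force: 19.6
time: 22.87
eef_pos: [0.4663, 0.037, 0.276]
orientation: [0.707, 0.707, -0.001, -0.001]
force: [-3.0, -0.0, 12.1]
grip_width: 0.129
grasp_force: 20.0
```

```bash

python3 -m inch '[[[0,5,0.4],0,0.05],[[0,10,0.4],0,0.05],[[0,15,0.4],0,0.05],[[0,20,0.4],0,0.05],[[0,25,0.4],0,0.05]]'
python3 -m inch '[[[0,5,0],0,0.05],[[0,10,0],0,0.05],[[0,15,0],0,0.05],[[0,20,0],0,0.05],[[0,25,0],0,0.05]]'
python3 -m inch '[[[0,5,0],0,0.05],[[0,10,0],0,0.05],[[0,15,0],0,0.05],[[0,20,0],0,0.05],[[0,25,0],0,0.05]]'
python3 -m inch '[[[0,5,0],0,0.05],[[0,10,0],0,0.05],[[0,15,0],0,0.05],[[0,20,0],0,0.05],[[0,25,0],0,0.05]]'
```

```text
time: 23.28
eef_pos: [0.4921, 0.0371, 0.276]
orientation: [0.707, 0.707, 0.0, -0.0]
force: [-3.0, -0.0, 12.4]
grip_width: 0.132
grasp_force: 20.1
time: 23.7
eef_pos: [0.517, 0.0372, 0.276]
orientation: [0.707, 0.707, 0.0, -0.001]
force: [-2.9, 0.6, 10.8]
grip_width: 0.129
grasp_force: 20.1
time: 24.12
eef_pos: [0.542, 0.0373, 0.276]
orientation: [0.707, 0.707, 0.0, -0.001]
force: [-3.2, 1.1, 10.5]
grip_width: 0.133
grasp_force: 20.0
time: 24.53
eef_pos: [0.567, 0.0374, 0.276]
orientation: [0.707, 0.707, 0.0, -0.001]
force: [-3.0, 0.7, 9.6]
grip_width: 0.132
grasp_force: 20.0
```

```bash

python3 -m inch '[[[0,5,0],0,0.05],[[0,10,0],0,0.05],[[0,15,0],0,0.05],[[0,20,0],0,0.05],[[0,25,0],0,0.05]]'
python3 -m inch '[[[0,5,0],0,0.05],[[0,10,0],0,0.05],[[0,15,0],0,0.05],[[0,20,0],0,0.05],[[0,25,0],0,0.05]]'
python3 -m inch '[[[0,5,0],0,0.05],[[0,10,0],0,0.05],[[0,15,0],0,0.05],[[0,20,0],0,0.05],[[0,25,0],0,0.05]]'
python3 -m inch '[[[0,5,0],0,0.05],[[0,10,0],0,0.05],[[0,15,0],0,0.05],[[0,20,0],0,0.05],[[0,24,0],0,0.05]]'
python3 -m inch '[[[0,4,0],0,0.05],[[0,7,0],0,0.05],[[0,10,0],0,0.05],[[0,12,0],0,0.05],[[0,14,0],0,0.05]]'
python3 -m inch '[[[0,2,0],0,0.05],[[0,4,0],0,0.05],[[0,5,0],0,0.05],[[0,6,0],0,0.05],[[0,7,0],0,0.05]]'
```

```text
time: 24.95
eef_pos: [0.592, 0.0375, 0.2761]
orientation: [0.707, 0.707, 0.0, -0.001]
force: [-2.4, 0.6, 9.8]
grip_width: 0.132
grasp_force: 19.9
time: 25.37
eef_pos: [0.6169, 0.0377, 0.2761]
orientation: [0.707, 0.707, 0.0, -0.001]
force: [-3.0, 0.7, 8.8]
grip_width: 0.135
grasp_force: 19.9
time: 25.78
eef_pos: [0.6419, 0.0378, 0.2761]
orientation: [0.707, 0.707, 0.0, -0.001]
force: [-2.0, 0.4, 8.7]
grip_width: 0.129
grasp_force: 19.8
time: 26.2
eef_pos: [0.6662, 0.0379, 0.2761]
orientation: [0.707, 0.708, 0.0, -0.001]
force: [-2.5, 1.7, 8.6]
grip_width: 0.13
grasp_force: 19.8
time: 26.62
eef_pos: [0.6801, 0.038, 0.2761]
orientation: [0.707, 0.708, 0.0, -0.001]
force: [-1.7, 1.5, 7.1]
grip_width: 0.134
grasp_force: 19.8
time: 27.03
eef_pos: [0.687, 0.038, 0.2762]
orientation: [0.707, 0.708, 0.0, -0.001]
force: [-2.5, 2.3, 8.4]
grip_width: 0.132
grasp_force: 19.7
```

```bash

python3 -m inch '[[[0,1,0],0,0.05],[[0,2,0],0,0.05],[[0,3,0],0,0.05],[[0,4,0],0,0.05],[[0,5,0],0,0.05]]'
python3 -m inch '[[[0,0.5,0],0,0.05],[[0,1,0],0,0.05],[[0,1.5,0],0,0.05],[[0,2,0],0,0.05],[[0,2,0],0,0.05]]'
python3 -m inch '[[[0,0.5,0],0,0.05],[[0,1,0],0,0.05],[[0,1.5,0],0,0.05],[[0,2,0],0,0.05],[[0,2,0],0,0.05]]'
```

```text
time: 27.45
eef_pos: [0.692, 0.038, 0.2761]
orientation: [0.707, 0.708, 0.0, -0.001]
force: [-2.4, 1.2, 6.5]
grip_width: 0.13
grasp_force: 19.7
time: 27.87
eef_pos: [0.6929, 0.038, 0.2761]
orientation: [0.707, 0.708, -0.001, -0.002]
force: [-5.8, 1.3, 10.4]
grip_width: 0.126
grasp_force: 20.0
time: 28.28
eef_pos: [0.6937, 0.0379, 0.2761]
orientation: [0.707, 0.707, -0.003, -0.004]
force: [-9.0, 2.3, 13.1]
grip_width: 0.126
grasp_force: 20.3
```

```bash

python3 -m inch '[[[0,1,0],0,0.05],[[0,1,0],0,0.05],[[0,0,0],0,0.05],[[0,-1,0],0,0.05],[[0,-1,0],0,0.05]]'
python3 -m inch '[[[0,-1,0],0,0.15],[[0,-1,0],0,0.25],[[0,-2,0],0,0.3],[[0,-2,0],0,0.3],[[0,-2,0],0,0.3]]'
python3 -m inch '[[[0,0,-10],0,0.3],[[0,0,-30],0,0.3],[[0,0,-60],0,0.3],[[0,0,-95],0,0.3],[[0,0,-130],0,0.3]]'
python3 -m inch '[[[-40,-10,0],0,0.3],[[-80,-20,0],0,0.3],[[-120,-30,0],0,0.3],[[-160,-45,0],0,0.3],[[-190,-60,0],0,0.3]]'
python3 - <<'E'
from h import *
a=imaging.snapshot('scene');b=imaging.snapshot('top')
out=np.hstack([cv2.resize(a[180:440,230:510],(400,371)),cv2.resize(b[20:320,215:375],(198,371))])
cv2.imwrite('pics/f.png',out[...,::-1])
for r in spotter.spot_point('handle','top'):print(r,at('top',r['centre'],.118))
for r in spotter.spot_point('handle','scene'):print(r,at('scene',r['centre'],.118))
E
```

```text
time: 28.7
eef_pos: [0.6932, 0.0379, 0.276]
orientation: [0.707, 0.707, -0.002, -0.003]
force: [-7.5, 1.7, 11.5]
grip_width: 0.128
grasp_force: 20.2
time: 29.12
eef_pos: [0.6898, 0.0375, 0.2748]
orientation: [0.707, 0.707, -0.004, -0.005]
force: [-13.7, 1.0, 12.3]
grip_width: 0.301
grasp_force: 7.0
time: 29.53
eef_pos: [0.693, 0.0372, 0.4049]
orientation: [0.707, 0.707, -0.001, -0.0]
force: [1.1, 0.5, 0.0]
grip_width: 0.301
grasp_force: 0.0
time: 29.95
eef_pos: [0.6321, -0.1566, 0.4043]
orientation: [0.708, 0.706, -0.001, 0.001]
force: [-0.2, -0.9, 0.8]
grip_width: 0.299
grasp_force: 0.0
{'centre': [171.0, 292.3], 'score': 0.76} [0.70699277 0.04216391 0.118     ]
{'centre': [262.5, 354.7], 'score': 0.85} [0.69717739 0.03871295 0.118     ]
```

View pics/f.png

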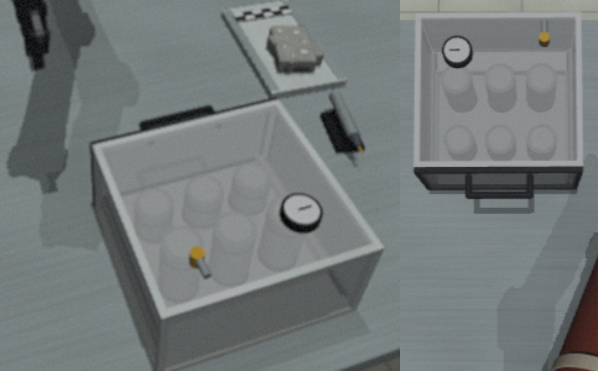

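The final view shows all six canisters standing in two complete rows inside the cabinet, with the drawer front flush against its face. The arm is clear, so I'm handing in.

```bash
python3 -m inch '[[[0,0,0],0,0.3],[[0,0,0],0,0.3],[[0,0,0],0,0.3]]'; python3 -c "
from cell import bot
print(bot.finish_job())"
```

```text
time: 30.4
eef_pos: [0.6341, -0.1507, 0.404]
orientation: [0.706, 0.709, 0.0, -0.0]
force: [-0.2, -0.0, 0.5]
grip_width: 0.297
grasp_force: 0.0
the job is handed in; nothing more can be done
None
```

The job is handed in at 30.4 s: both canisters stand on the empty pads within about 2 mm, and the drawer was slid home slowly to its stop, though a finger pressed its front panel inward with about 14 N as I let go of the handle, and I viewed 12 pictures, two over the limit of 10.

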